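Start the extraction cabinet and raise its sash to the pointer

TASK

Get the extraction cabinet ready for work: first press the flat start button on its switch box right in (leave the mushroom stop button alone), then push the sloping window up with the fingertips from beneath its lip until the lip's lower edge is level with the brass pointer on the right-hand jamb, and take the hand away. Only push, never pinch the lip, and leave the pointer and the tools lying on the bench as they are.

Things in the scene. Friction and masses are not known exactly. Their poses are not given: they have to be found in the camera images.
- cabinet: bench extraction cabinet fixed to the bench: grey base, clear walls, open front that slopes back 25 degrees from vertical; 420 wide, 300 deep, 570 high. Origin on the bench below the middle of its front; x points into the cabinet, y to its left (seen from the robot), z up. The sash plane starts 110 above the bench over the origin. The base front stands 20 behind the origin, the space before and below the lip is free. Its position and yaw differ from run to run
- lip_edge (a point): middle of the front lower edge of the sash's pull lip, an aluminium ledge 340 wide, 7 thick at its front edge and 13 behind, that stands out 34 from the lower edge of the clear pane. Its axes: z up along the slope (the way the sash slides: 25 degrees from vertical, up and into the cabinet), x square to the pane, into the cabinet and down, y to the left along the lip. Nothing lies beneath the lip for the depth of 34 up to the pane plane
- sash (a joint): travel of the counterweighted sash along its slope, m: 0 shut, grows upward, 0.190 at the top stop. Counterweights in the rear columns balance it: it takes about 2 to 5 N to push (friction) and it stays where it is left
- pointer_tip (a point): tip of the brass pointer clamped on the right jamb (the -y one), just beside the end of the lip; axes as for lip_edge. The lip is at the marked height when lip_edge and pointer_tip are equal along this z axis. The pointer's clamp is 20 high and 40 wide with a dark thumbscrew
- switchbox: grey switch box screwed to the bench, 140 x 80, 60 high, either left or right of the cabinet; origin at the middle of its underside, the two buttons 36 either side along its x axis, start at -x and stop at +x
- start_top (a point): middle of the top of the flat start button, black, 26 in diameter, standing 10 out of a steel collar 42 wide, its top 82 above the bench; pressed straight down
- start (a joint): travel of the start button, m: 0 out, 0.006 fully pressed (it then takes about 5 N); springs back
- stop_top (a point): middle of the top of the mushroom-headed stop button, black, 40 in diameter, its top 95 above the bench, 72 from the start button
- stop (a joint): travel of the stop button, m: 0 out, 0.006 pressed
- case: wooden cutter case half with four steel cutters, 150 x 110 x 36, loose, on the other side of the cabinet from the switch box; origin under its middle
- handle: turned wooden tool handle lying on the bench, 30 in diameter, 112 long, loose, before the left part of the cabinet; origin under its middle, x along it
- tin: dark round tin with a steel lid, 64 in diameter, 45 high, loose, before the cabinet a little left of its middle; origin under its middle
- cutter: small steel valve seat cutter, 42 in diameter, 30 high, loose, before the middle of the cabinet; origin under its middle
- valve: engine valve standing on its head, 38 in diameter at the foot, 100 high, loose, before the cabinet a little right of its middle; origin under its middle
- disc: grey grinding disc lying flat, 90 in diameter, 18 high, loose, before the right part of the cabinet; origin under its middle
Not all that is in view belongs to the job. What is shaped like the switchbox but pink or purple is not meant.

How it is judged:
On the way, in this order (a step that is already met when the one before it is completed fails the run):
1. the start button is pressed in while the window is still down (value of joint start above 0.0045 m and value of joint sash below 0.045 m), for 0.05 s.
2. the window is pushed up by fingers beneath its lip (sash_c0 is the lip's under leaf) to within 50 mm below the pointer (contact force between the fingers and sash_c0 above 0.5 N and z of lip_edge in the frame of pointer_tip between -0.05 and -0.012 m), for 0.04 s.
3. the lip's lower edge is level with the pointer (z of lip_edge in the frame of pointer_tip between -0.008 and 0.008 m), for 0.3 s.
At the end, for the whole second after the job is handed in: the lip's lower edge is within 8 mm of the pointer tip, measured along the slope, and the sash is at rest; both buttons are out again; the pointer is where it was (4 mm) (all of step 3 and velocity of joint sash between -0.005 and 0.005 m/s and value of joint each of start, stop below 0.002 m and distance of pointer_tip from where it was at the start of the episode below 0.004 m); the robot touches nothing.
It fails at once if the lip is pinched: fingers press on its upper and under side at once (sash_c1 and sash_c0 are its upper and under leaf) (contact force between the fingers and sash_c0 above 2 N and contact force between the fingers and sash_c1 above 2 N).
It fails at once if the stop button is pressed (value of joint stop above 0.003 m).
It fails at once if the pointer is shifted (distance of pointer_tip from where it was at the start of the episode above 0.004 m).
It fails at once if a loose thing on the bench is moved by more than 25 mm, lifted or tipped over (distance of any of case, handle, disc, cutter, valve, tin from where it was at the start of the episode above 0.025 m or angle between any of case, disc, cutter, valve, tin's own z axis and vertical above 0.4 rad).
It also fails if it takes over 67 s, if anything falls off the work surface, if the arm or the gripper's body presses on something with over 40 N, if the wrist force passes 120 N, or if a joint passes its speed limit or range.

ROBOT

A 7-joint arm with a two-finger parallel gripper is mounted at the origin on the work surface. World frame = base frame: x ahead of the robot, y to its left, z up, the work surface at z = 0. Lengths are in m, angles in rad, forces in N, time in s.
With the tool pointing down it reaches from about 0.4 to 0.85 m from the base axis. Payload 10.4 kg.
Tool frame: the origin (TCP) lies between the finger pads; the fingertips stand tip_extent ahead of it and the grasp point (between the pads) lies 2 mm behind it (tip_extent is the distance from the TCP to the fingertips, in m); z points along the fingers, y is the direction in which the jaws open and shut (so a half turn about z gives the same grasp; the last joint's range is limited). The gripper opens to 87 mm and grips with 3 to 60 N. Pads are 19 mm wide; open, the fingers measure 117 mm over their backs; the gripper's body (75 mm by 190 mm) begins 51 mm behind the grasp point.
Start: joints at [-1.174, 0.332, -0.065, 1.46, 0.022, 1.35, -0.088], TCP at [0.255, 0.571, 0.24] pointing down, gripper open.
Joint ranges: [-2.6, 2.6], [-0.5, 2.12], [-1.47, 1.34], [0.16, 2.42], [-1.27, 4.41], [0.06, 2.06], [-2.6, 2.6]. Speed limits (rad/s): [2.22, 2.22, 2.79, 2.79, 3.14, 3.14, 3.14].

INTERFACE

Orientations are given as a unit quaternion [x, y, z, w].
In Python, from bench import read_state, camera, camera_params, close_job, tip_extent gives the robot as it stands. The module is installed in compiled form; this text tells all that it offers.
- The arm moves only by the tool send_rows, never from a script. Its argument "steps" is a list of rows, each a list of 7 numbers: the turn, a rotation vector about the tool's x, y, z in degrees, then the shift along the tool's x, y, z in m, then the gripper's target within -1 to 1 (shut at 1, half-way at 0, fully open at -1). In form: [[ax, ay, az, x, y, z, jaw], ...]. A call has exactly 10 rows; each row shifts and turns the pose as measured when the row begins, along the tool's axes as they then stand; what a row does not reach is not made up. A row lasts 1/10 s, in which the tool goes at most 50 mm and 8.59 degrees, less where a joint would pass 70% of its speed; a pose out of reach is approached as far as the arm can. A call with a gripper value outside its range is refused whole. The fingers move at their own pace and stop on an object; "force" is the grip in N (left out, the last holds). Time passes only in rows, so rows that do not move let the fingers close, or fill a call up. It gives the time, the measured TCP pose, the force and the opening at its end, in the units of the state.
- read_state(): the state, without advancing time (a new reading comes with each control period).
- camera(name): name is "side" or "top"; returns (picture, depth): 420x560x3 uint8, blue, green, red; 420x560 float32, m along the optical axis (not along the pixel's ray), 0 where there is no reading.
- camera_params(name): a dict with "camera_matrix" (3x3 intrinsics, pixels), "dist" ([k1, k2, p1, p2, k3] as OpenCV has them; the pictures are not rectified), "world_from_camera" (4x4, takes a point from camera to world coordinates). Camera axes: x right, y down, z forward; pixel columns grow to the right and rows downward; lengths in m; the calibration is good to about 2 mm. A picture is of the moment at which its call begins. camera_params takes no time and is no camera call.
- close_job(): hands the job in, once; it reports no verdict.
The state is a dict: "time": time; "joint_positions": joint angles; "joint_vel": joint speeds; "joint_torque": joint torques, N m; "ee_pos": TCP position; "eef_rot": TCP orientation; "ft_force": force on the tool from outside, world axes, zero at the start; "torque": the same for the moment, N m; "width": finger opening in m.
Only numpy, scipy, OpenCV 4.12 (cv2) and the standard library are available. Lean on these libraries where they do the work, as an engineer would, in place of code of your own. Each camera call takes 0.05 s, during which the arm holds its last target.

## Working session

There is one attempt and no reset: what is moved stays moved. The work goes in short steps, Python scripts to look and compute and a tool call to move; the robot and the scene stay as the last step left them, time stands still between calls to the robot, and variables do not carry over. Pictures are saved under pics/ and viewed, and the job is handed in when it is done.

Besides the shell and the picture viewer there is one more tool, called after "Call:" as name([rows], argument=value, ...), one row to a line, values as JSON. send_rows: Moves the arm, as the interface text tells. Its arguments: {"type":"object","properties":{"steps":{"type":"array"},"force":{"type":"number"}},"required":["steps"]}

```bash
mkdir -p pics; python3 - <<'E'
from bench import *
import cv2, numpy as np
print(read_state(), tip_extent() if callable(tip_extent) else tip_extent)
for n in ("side","top"):
    p,d=camera(n); cv2.imwrite(f"pics/{n}0.png",p); np.save(f"pics/{n}0.npy",d)
    print(n,camera_params(n))
E
```

```text
{'time': 0.0, 'joint_positions': array([-1.17359726,  0.33287918, -0.0647154 ,  1.46096392,  0.02159396,
        1.34991793, -0.08848517]), 'joint_vel': array([-0.0001508 , -0.00079372,  0.00102327,  0.00040025, -0.00154883,
        0.00063863,  0.00136885]), 'joint_torque': array([-5.67999723e-04, -6.23276424e+01,  2.41984375e-02, -3.89878428e+01,
       -6.12617657e-02,  4.04244557e-02,  1.93969368e-04]), 'ee_pos': array([0.25457576, 0.57038605, 0.23873862]), 'eef_rot': array([ 2.08337361e-01,  9.78056748e-01, -7.25901281e-04, -1.24465663e-04]), 'ft_force': array([-0.13317713,  0.24212294, -0.18515723]), 'torque': array([0.0444018 , 0.01541498, 0.01229696]), 'width': 0.08721611549746876} 0.017
side {'camera_matrix': array([[438.0910465 ,   0.        , 281.59253304],
       [  0.        , 438.0910465 , 206.54464256],
       [  0.        ,   0.        ,   1.        ]]), 'dist': array([-0.08122492,  0.        ,  0.        ,  0.        ,  0.        ]), 'world_from_camera': array([[ 0.87283543, -0.27052315,  0.40617181, -0.00393675],
       [-0.48799384, -0.47613384,  0.73154533, -0.78341004],
       [-0.00450781, -0.83672803, -0.54760012,  0.80298984],
       [ 0.        ,  0.        ,  0.        ,  1.        ]])}
top {'camera_matrix': array([[488.86317153,   0.        , 276.38674521],
       [  0.        , 488.86317153, 197.15065673],
       [  0.        ,   0.        ,   1.        ]]), 'dist': array([-0.05279787,  0.        ,  0.        ,  0.        ,  0.        ]), 'world_from_camera': array([[ 0.0150922 , -0.98654562,  0.16278809,  0.26222565],
       [-0.99976775, -0.01238417,  0.01763733,  0.06905781],
       [-0.01538403, -0.16301647, -0.9865034 ,  1.44572708],
       [ 0.        ,  0.        ,  0.        ,  1.        ]])}
```

View pics/side0.png

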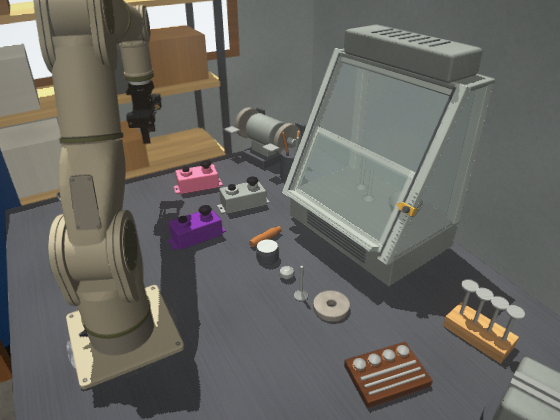

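View pics/top0.png

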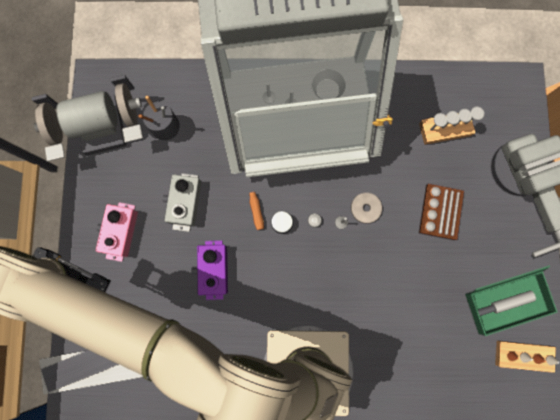

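The top view shows three boxes: the grey one (182,202), a pink one (115,232) and a purple one (212,268). The grey one fits the description. The lip runs from (247,170) to (368,158), and the pointer is at (383,121). I'll enlarge these areas.

```bash
python3 - <<'E'
import cv2,numpy as np
s=cv2.imread("pics/side0.png");t=cv2.imread("pics/top0.png")
def c(im,x,y,w,h,k): return cv2.resize(im[y:y+h,x:x+w],(w*k,h*k),interpolation=cv2.INTER_CUBIC)
a=c(s,210,165,66,50,6);b=c(t,150,165,66,66,6)
cv2.imwrite("pics/box.png",np.hstack([cv2.copyMakeBorder(a,0,396-300,0,0,cv2.BORDER_CONSTANT),b]))
a=c(s,280,130,160,140,5);cv2.imwrite("pics/lips.png",a)
cv2.imwrite("pics/lipt.png",c(t,230,80,180,110,4))
E
```

```text
(no output)
```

View pics/box.png

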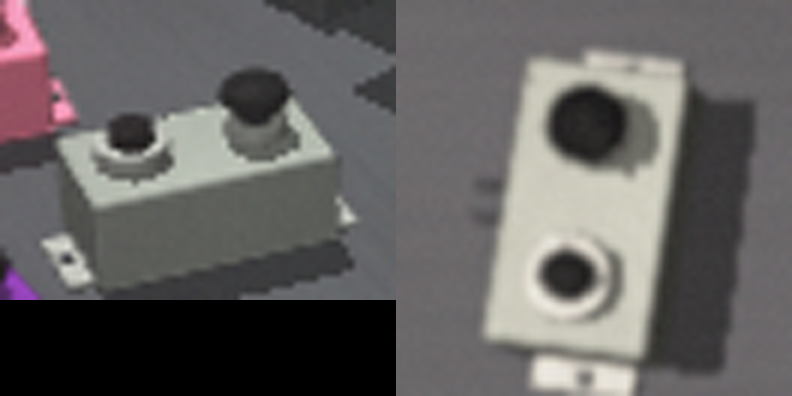

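View pics/lips.png

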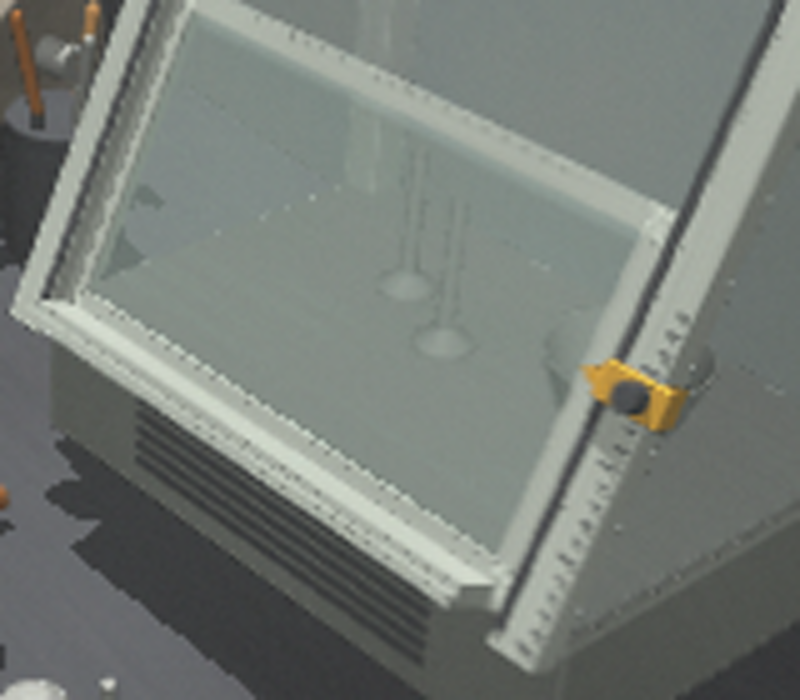

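View pics/lipt.png

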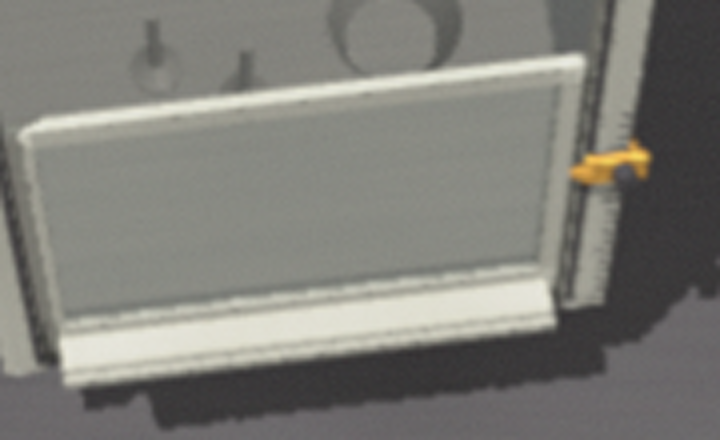

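The grey box is the one meant. Its start button, flat in a bright collar, is at top (178.7,210.8) / side (231.7,186.7). The mushroom stop is at top (182,185.3) / side (252.2,180.5). The pointer tip is at top (373,123.5) / side (396.6,204). Lip front lower right corner is at top (368.3,161.3) / side (369.5,250.7). Next I'll triangulate these.

```bash
cat > h.py <<'E'
import numpy as np,cv2
from bench import *
def ray(n,u,v):
    p=camera_params(n);T=p["world_from_camera"]
    x=cv2.undistortPoints(np.array([[[u,v]]],float),p["camera_matrix"],p["dist"])[0,0]
    return T[:3,3],T[:3,:3]@np.array([x[0],x[1],1.])
def tri(t,s):
    o1,d1=ray("top",*t);o2,d2=ray("side",*s)
    k=np.linalg.lstsq(np.c_[d1,-d2],o2-o1,rcond=None)[0]
    a=o1+k[0]*d1;b=o2+k[1]*d2
    return (a+b)/2,np.linalg.norm(a-b)
def dep(n,d,u,v):
    o,r=ray(n,u,v); return o+r*d[int(round(v)),int(round(u))]
def plane(n,u,v,z):
    o,r=ray(n,u,v); return o+r*(z-o[2])/r[2]
E
python3 - <<'E'
from h import *
np.set_printoptions(precision=4,suppress=True)
dt=np.load("pics/top0.npy");ds=np.load("pics/side0.npy")
P={"start":((178.7,210.8),(231.7,186.7)),"stop":((182,185.3),(252.2,180.5)),
"tip":((373,123.5),(396.6,204)),"lipR":((368.3,161.3),(369.5,250.7))}
for k,(t,s) in P.items():
    print(k,*tri(t,s),"dep",dep("top",dt,*t),dep("side",ds,*s))
print("startplane",plane("top",178.7,210.8,.082),plane("side",231.7,186.7,.082))
print("stopplane",plane("top",182,185.3,.095))
print("lipL top depth",[dep("top",dt,x,y) for x,y in((247,174),(300,168),(340,163.5),(366,160.5))])
# orange mask of pointer
for n,d in(("top",dt),("side",ds)):
    im=cv2.imread(f"pics/{n}0.png");h=cv2.cvtColor(im,cv2.COLOR_BGR2HSV)
    m=cv2.inRange(h,(12,120,120),(28,255,255)); sl=(slice(100,140),slice(365,400)) if n=="top" else (slice(190,225),slice(385,425))
    mm=np.zeros_like(m);mm[sl]=m[sl]; v,u=np.nonzero(mm); 
    i=u.argmin(); print(n,"tip px",u.min(),v[u==u.min()],len(u)); print(dep(n,d,u[i]+1,v[i]))
for nm,t in dict(handle=(257,211),tin=(282,222),cutter=(315,220),valve=(341,223),disc=(367,208),case=(442,211)).items():
    print(nm,dep("top",dt,*t),plane("top",*t,.03))
E
```

```text
start [0.4477 0.3693 0.0778] 0.005339518183300905 dep [0.4449 0.3696 0.0803] [0.448  0.3627 0.0815]
stop [0.5196 0.3622 0.0842] 0.00385050518031417 dep [0.5154 0.3601 0.0967] [0.5157 0.3491 0.0921]
tip [ 0.657  -0.1551  0.2387] 0.001964839685435404 dep [ 0.6558 -0.1543  0.2398] [ 0.6559 -0.1574  0.2406]
lipR [ 0.5845 -0.1606  0.1292] 0.0033100687395056184 dep [ 0.5819 -0.1589  0.1336] [ 0.5873 -0.1598  0.128 ]
startplane [0.4446 0.3693 0.082 ] [0.4477 0.3619 0.082 ]
stopplane [0.5157 0.3605 0.095 ]
lipL top depth [array([0.5415, 0.1739, 0.1369]), array([0.5603, 0.0289, 0.1355]), array([ 0.5746, -0.0809,  0.1341]), array([ 0.5847, -0.1531,  0.1311])]
top tip px 373 [122 123 124] 108
[ 0.6597 -0.1569  0.2401]
side tip px 397 [203 204] 98
[ 0.6585 -0.1588  0.2434]
handle [0.4547 0.1507 0.0255] [0.4541 0.1504 0.03  ]
tin [0.421  0.0768 0.0455] [0.4227 0.0769 0.03  ]
cutter [ 0.4302 -0.0192  0.0271] [ 0.4298 -0.019   0.03  ]
valve [ 0.4229 -0.0956  0.022 ] [ 0.422  -0.0946  0.03  ]
disc [ 0.4712 -0.1757  0.0016] [ 0.467  -0.1709  0.03  ]
case [ 0.4612 -0.3914  0.0275] [ 0.4609 -0.3906  0.03  ]
```

Call:
send_rows([
  [0,0,0,-0.037,-0.0155,0,1],
  [0,0,0,-0.037,-0.0155,0,1],
  [0,0,0,-0.037,-0.0155,0,1],
  [0,0,0,-0.037,-0.0155,0,1],
  [0,0,0,-0.037,-0.0155,0,1],
  [0,0,0,-0.037,-0.0155,0,1],
  [0,0,0,-0.037,-0.0155,0,1],
  [0,0,0,0,0,0,1],
  [0,0,0,0,0,0,1],
  [0,0,0,0,0,0,1],
], force=20)

```text
time: 1.1
ee_pos: [0.4514, 0.3571, 0.2341]
eef_rot: [0.207, 0.978, -0.004, -0.002]
ft_force: [-0.1, -1.4, 0.6]
width: 0.0152
```

Call:
send_rows([
  [0,0,0,0.0086,0.006,0.02,1],
  [0,0,0,0,0,0.03,1],
  [0,0,0,0,0,0.03,1],
  [0,0,0,0,0,0.025,1],
  [0,0,0,0,0,0,1],
  [0,0,0,0,0,0,1],
  [0,0,0,0,0,0,1],
  [0,0,0,0,0,0,1],
  [0,0,0,0,0,0,1],
  [0,0,0,0,0,0,1],
])

```text
time: 2.1
ee_pos: [0.4405, 0.3756, 0.1313]
eef_rot: [0.201, 0.98, 0.0, -0.001]
ft_force: [-0.0, 0.1, 1.3]
width: 0.0005
```

```bash
python3 - <<'E'
from h import *
s=read_state();print(s)
o=[]
for n,(x,y) in (("side",(190,140)),("top",(130,150))):
    p,d=camera(n); np.save(f"pics/{n}1.npy",d); cv2.imwrite(f"pics/{n}1.png",p)
    o.append(cv2.resize(p[y:y+90,x:x+90],(390,390),interpolation=cv2.INTER_CUBIC))
cv2.imwrite("pics/press1.png",np.hstack(o))
E
```

```text
{'time': 2.1, 'joint_positions': array([-0.8451642 ,  0.3139942 ,  0.07354269,  1.72164891, -0.02813241,
        1.10812847,  0.40419461]), 'joint_vel': array([-9.21163340e-04, -5.90643693e-03,  5.69580069e-04, -7.85788760e-03,
        9.25800652e-05,  4.07606514e-03, -1.15547287e-03]), 'joint_torque': array([-9.02300561e-02, -5.72995734e+01,  1.65333018e+00, -3.56928492e+01,
       -5.41113038e-02,  7.80541124e-02, -1.06573869e-03]), 'ee_pos': array([0.44053612, 0.37557014, 0.131257  ]), 'eef_rot': array([ 2.00621566e-01,  9.79667840e-01,  1.84867193e-04, -1.37005906e-03]), 'ft_force': array([-0.02055607,  0.09009822,  1.27587928]), 'torque': array([-0.01619834,  0.01236601, -0.03175189]), 'width': 0.0005251220468444042}
```

View pics/press1.png

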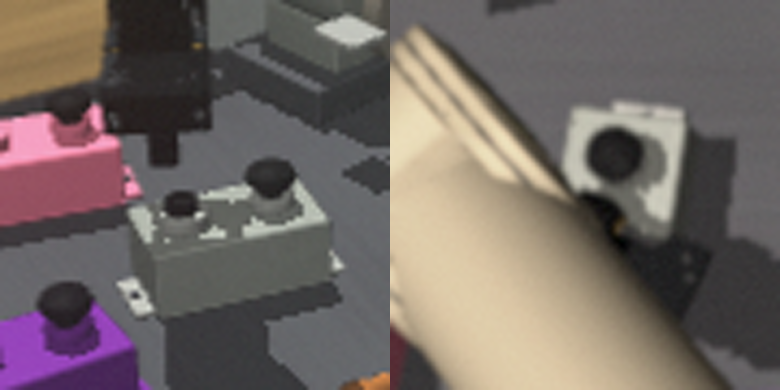

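```bash
python3 - <<'E'
from h import *
p=camera_params("side");T=np.linalg.inv(p["world_from_camera"])
s=read_state()
for q in ([.4405,.3756,.1143],[.446,.366,.082]):
    print(cv2.projectPoints(np.array([q]),cv2.Rodrigues(T[:3,:3])[0],T[:3,3],p["camera_matrix"],p["dist"])[0].ravel())
E
```

```text
[227.27019948 176.72417644]
[230.71572287 186.27250339]
```

Call:
send_rows([
  [0,0,0,-0.0089,-0.0066,0.01,1],
  [0,0,0,0,0,0,1],
  [0,0,0,0,0,0,1],
  [0,0,0,0,0,0,1],
  [0,0,0,0,0,0,1],
  [0,0,0,0,0,0,1],
  [0,0,0,0,0,0,1],
  [0,0,0,0,0,0,1],
  [0,0,0,0,0,0,1],
  [0,0,0,0,0,0,1],
])

```text
time: 3.2
ee_pos: [0.4466, 0.3647, 0.1201]
eef_rot: [0.201, 0.98, -0.0, -0.002]
ft_force: [0.2, 0.2, -0.7]
width: 0.0005
```

Call:
send_rows([
  [0,0,0,0,0,0.015,1],
  [0,0,0,0,0,0,1],
  [0,0,0,0,0,0.004,1],
  [0,0,0,0,0,0.003,1],
  [0,0,0,0,0,0.003,1],
  [0,0,0,0,0,0.003,1],
  [0,0,0,0,0,0,1],
  [0,0,0,0,0,0,1],
  [0,0,0,0,0,0,1],
  [0,0,0,0,0,0,1],
])

```text
time: 4.2
ee_pos: [0.4469, 0.365, 0.0951]
eef_rot: [0.201, 0.98, 0.001, -0.001]
ft_force: [-1.5, -1.8, 3.9]
width: 0.0004
```

Call:
send_rows([
  [0,0,0,0,0,0.003,1],
  [0,0,0,0,0,0.003,1],
  [0,0,0,0,0,0.002,1],
  [0,0,0,0,0,0.002,1],
  [0,0,0,0,0,0.002,1],
  [0,0,0,0,0,0.002,1],
  [0,0,0,0,0,0.002,1],
  [0,0,0,0,0,0.002,1],
  [0,0,0,0,0,0.002,1],
  [0,0,0,0,0,0.002,1],
])

```text
time: 5.2
ee_pos: [0.4472, 0.3651, 0.093]
eef_rot: [0.202, 0.979, 0.003, -0.002]
ft_force: [-9.3, -7.7, 27.3]
width: 0.0005
```

Call:
send_rows([
  [0,0,0,0,0,-0.01,1],
  [0,0,0,0,0,-0.04,1],
  [0,0,0,0,0,-0.05,1],
  [0,0,0,0,0,-0.05,1],
  [0,0,-7,0,0,-0.04,1],
  [0,0,-7,0,0,-0.02,1],
  [0,0,-7,0,-0.04,0,1],
  [0,0,-7,0,-0.05,0,1],
  [0,0,-3,0,-0.05,0,1],
  [0,0,0,0,-0.05,0,1],
])

```text
time: 6.2
ee_pos: [0.4512, 0.1779, 0.306]
eef_rot: [-0.085, 0.996, 0.003, -0.001]
ft_force: [1.0, -0.2, 0.2]
width: 0.0006
```

```bash
python3 - <<'E'
from h import *
s=read_state();print(list(s["joint_positions"].round(4)),s["ee_pos"].round(4),s["eef_rot"].round(4))
for n in ("side","top"):
    p,d=camera(n); np.save(f"pics/{n}2.npy",d); cv2.imwrite(f"pics/{n}2.png",p)
s=read_state();print(list(s["joint_positions"].round(4)),s["ee_pos"].round(4),s["eef_rot"].round(4))
E
```

```text
[np.float64(-0.6312), np.float64(-0.0141), np.float64(0.1651), np.float64(1.7195), np.float64(-0.005), np.float64(1.4357), np.float64(1.2755)] [0.4512 0.1779 0.306 ] [-0.0849  0.9964  0.0034 -0.0012]
[np.float64(-0.6274), np.float64(-0.0153), np.float64(0.1721), np.float64(1.7197), np.float64(-0.003), np.float64(1.4364), np.float64(1.2732)] [0.4532 0.1724 0.3064] [-7.860e-02  9.969e-01  2.700e-03 -8.000e-04]
```

View pics/side2.png

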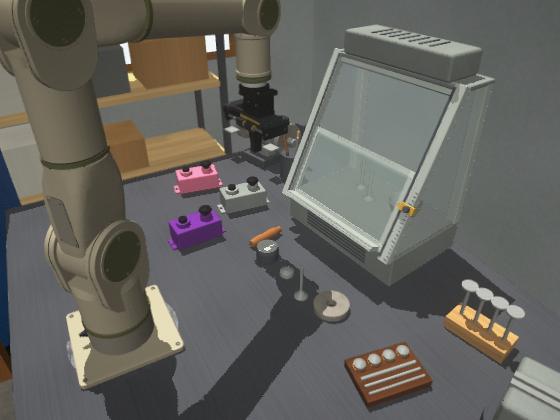

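```bash
cat > fit.py <<'E'
import numpy as np,itertools
from scipy.spatial.transform import Rotation as R
from scipy.optimize import least_squares
D=[([-1.17359726,0.33287918,-0.0647154,1.46096392,0.02159396,1.34991793,-0.08848517],[0.25457576,0.57038605,0.23873862],[2.08337361e-01,9.78056748e-01,-7.25901281e-04,-1.24465663e-04]),
([-0.8451642,0.3139942,0.07354269,1.72164891,-0.02813241,1.10812847,0.40419461],[0.44053612,0.37557014,0.131257],[2.00621566e-01,9.79667840e-01,1.84867193e-04,-1.37005906e-03]),
([-.6312,-.0141,.1651,1.7195,-.005,1.4357,1.2755],[.4512,.1779,.306],[-.0849,.9964,.0034,-.0012]),
([-.6274,-.0153,.1721,1.7197,-.003,1.4364,1.2732],[.4532,.1724,.3064],[-.0786,.9969,.0027,-.0008])]
import os,json
if os.path.exists("more.json"): D+=[tuple(x) for x in json.load(open("more.json"))]
def chain(q,s,off):
    ax=["z","y","z","y","z","y","z"]; r=R.identity(); out=[]
    for i in range(7):
        r=r*R.from_euler(ax[i],s[i]*q[i]+off[i]); out.append(r)
    return out
def orient():
    best=[]
    for sg in itertools.product([1,-1],repeat=4):
        s=[sg[0],1,sg[1],1,sg[2],1,sg[3]]
        def f(o):
            off=[o[0],0,0,0,0,0,o[1]]
            return np.concatenate([(R.from_quat(e).inv()*chain(q,s,off)[-1]).as_rotvec() for q,p,e in D])
        for o0 in itertools.product([0,1.57,3.14,-1.57],repeat=2):
            r=least_squares(f,o0); best.append((r.cost,s,r.x))
    best.sort(key=lambda b:b[0]); return best
if __name__=="__main__":
    for b in orient()[:6]: print(b[0],b[1],b[2])
E
python3 fit.py
```

```text
1.3887740389611513e-08 [-1, 1, -1, 1, -1, 1, -1] [0.00410266 1.57492452]
1.3887740578638092e-08 [-1, 1, -1, 1, -1, 1, -1] [0.00409989 1.57492175]
1.3887745388991687e-08 [-1, 1, -1, 1, -1, 1, -1] [0.00411234 1.5749342 ]
1.388774659678641e-08 [-1, 1, -1, 1, -1, 1, -1] [0.00411352 1.57493538]
1.3887746681884725e-08 [-1, 1, -1, 1, -1, 1, -1] [0.0041136  1.57493545]
1.3887747488405948e-08 [-1, 1, -1, 1, -1, 1, -1] [0.00411431 1.57493617]
```

Call:
send_rows([
  [0,-5,0,0,-0.03,0,1],
  [0,-5,0,0,-0.03,0,1],
  [0,-5,0,0,-0.03,0,1],
  [0,-5,0,0,-0.03,0,1],
  [0,-5,0,0,-0.02,0,1],
  [0,-5,0,0,0,0,1],
  [0,-5,0,0,0,0,1],
  [0,0,0,0,0,0,1],
  [0,0,0,0,0,0,1],
  [0,0,0,0,0,0,1],
])

```text
time: 7.3
ee_pos: [0.4772, 0.027, 0.3006]
eef_rot: [-0.071, 0.949, 0.025, 0.307]
ft_force: [0.1, -0.4, 0.6]
width: 0.0005
```

```bash
cat > add.py <<'E'
import json,os
from bench import read_state
s=read_state();m=json.load(open("more.json")) if os.path.exists("more.json") else []
m.append([s["joint_positions"].tolist(),s["ee_pos"].tolist(),s["eef_rot"].tolist()]);json.dump(m,open("more.json","w"))
print(s["time"],s["joint_positions"].round(3).tolist(),s["ee_pos"].round(4),s["eef_rot"].round(4))
E
python3 add.py
cat > fitp.py <<'E'
from fit import *
S=[-1,1,-1,1,-1,1,-1];OFF=[0,0,0,0,0,0,np.pi/2]
names=["h","a2","b2","L1","a4","b4","L2","a6","b6","L3","a3","a5"]
def rows(q):
    r=chain(q,S,OFF);m=[x.as_matrix() for x in r]
    return np.c_[np.array([0,0,1.]),m[1],m[3],m[5],m[2][:,0],m[4][:,0]]
def fitpos(lam=1e-4):
    A=np.vstack([rows(q) for q,p,e in D]);b=np.concatenate([p for q,p,e in D])
    x0=np.array([.35,0,0,.42,0,0,.42,0,0,.3,0,0])
    I=lam*np.eye(12)
    x=np.linalg.lstsq(np.vstack([A,I]),np.r_[b,lam*x0],rcond=None)[0]
    return x,A@x-b
if __name__=="__main__":
    for lam in(1e-2,3e-3,1e-3):
        x,r=fitpos(lam);print(lam,dict(zip(names,x.round(3))),abs(r).max())
E
python3 fitp.py
```

```text
7.3 [-0.383, -0.498, 0.166, 2.224, 0.156, 0.788, 1.434] [0.4772 0.027  0.3006] [-0.0713  0.9488  0.0255  0.3065]
0.01 {'h': np.float64(0.257), 'a2': np.float64(0.0), 'b2': np.float64(-0.018), 'L1': np.float64(0.445), 'a4': np.float64(-0.003), 'b4': np.float64(-0.027), 'L2': np.float64(0.49), 'a6': np.float64(-0.0), 'b6': np.float64(-0.001), 'L3': np.float64(0.332), 'a3': np.float64(0.0), 'a5': np.float64(0.001)} 4.174404087933792e-05
0.003 {'h': np.float64(0.258), 'a2': np.float64(-0.0), 'b2': np.float64(-0.021), 'L1': np.float64(0.448), 'a4': np.float64(-0.001), 'b4': np.float64(-0.024), 'L2': np.float64(0.49), 'a6': np.float64(-0.0), 'b6': np.float64(-0.001), 'L3': np.float64(0.334), 'a3': np.float64(0.0), 'a5': np.float64(0.0)} 3.747979924600964e-05
0.001 {'h': np.float64(0.258), 'a2': np.float64(-0.0), 'b2': np.float64(-0.022), 'L1': np.float64(0.449), 'a4': np.float64(0.0), 'b4': np.float64(-0.023), 'L2': np.float64(0.49), 'a6': np.float64(-0.0), 'b6': np.float64(-0.0), 'L3': np.float64(0.335), 'a3': np.float64(0.0), 'a5': np.float64(-0.0)} 3.807653156212565e-05
```

```bash
cat > ik.py <<'E'
from fitp import *
X,_=fitpos(3e-3)
lo=np.array([-2.6,-.5,-1.47,.16,-1.27,.06,-2.6]);hi=np.array([2.6,2.12,1.34,2.42,4.41,2.06,2.6])
def fk(q): return rows(q)@X, chain(q,S,OFF)[-1]
def ik(p,Rt,q0,m=.04):
    def f(q):
        a,b=fk(q); return np.r_[(a-p)*10,(Rt.inv()*b).as_rotvec()*3,1e-3*(q-q0)]
    r=least_squares(f,np.clip(q0,lo+m+1e-3,hi-m-1e-3),bounds=(lo+m,hi-m))
    a,b=fk(r.x); return r.x,np.linalg.norm(a-p),(Rt.inv()*b).magnitude()
yaw=np.deg2rad(7.5)
fw=np.array([np.cos(yaw),np.sin(yaw),0]);up=np.array([0,0,1.]);lf=np.array([-np.sin(yaw),np.cos(yaw),0])
zs=np.sin(np.deg2rad(25))*fw+np.cos(np.deg2rad(25))*up
def pose(edge,pd,c,ya=0):
    f=R.from_rotvec([0,0,ya]).apply(fw);l=R.from_rotvec([0,0,ya]).apply(lf)
    d=np.cos(pd)*f-np.sin(pd)*up;n=np.cos(pd)*up+np.sin(pd)*f
    return edge-.0095*n+(c-.017)*d, R.from_matrix(np.c_[np.cross(l,d),l,d])
E
python3 - <<'E'
from ik import *
qc=np.array(D[-1][0])
np.set_printoptions(precision=2,suppress=True)
rng=np.random.default_rng(0)
for yo in(.0,.06,-.1):
  e0=np.array([.562,.008,.130])+yo*lf
  for pd in (25,35,45,50,55,60,65):
    out=[]
    for t in(-.014,.130):
        best=None
        for k in range(8):
            q0=qc if k==0 else rng.uniform(lo,hi)
            P,Rt=pose(e0+t*zs,np.deg2rad(pd),.025)
            r=ik(P,Rt,q0)
            s=r[1]*1000+np.degrees(r[2])
            if best is None or s<best[0]: best=(s,r)
            if k==0: first=s
            if s<.5:break
        out.append((round(first,1),round(best[0],1),best[1][0]))
    print(yo,pd,*out[0],"|",*out[1])
E
```

```text
0.0 25 56.8 56.8 [ 1.4   0.74 -1.43  2.38  2.66  0.44 -0.42] | 0.0 0.0 [ 0.62 -0.09 -0.65  2.38  3.51  0.32 -1.93]
0.0 35 29.5 29.5 [ 1.37  0.37 -1.43  2.38  2.49  0.23 -0.6 ] | 0.0 0.0 [-0.81 -0.25  0.69  2.34  1.24  0.1   0.45]
0.0 45 12.4 4.9 [ 1.36  0.18 -1.43  2.38  2.13  0.1  -0.39] | 0.0 0.0 [-0.42 -0.15  0.32  2.2   0.04  0.3   1.58]
0.0 50 0.0 0.0 [-0.22 -0.03  0.15  2.38 -0.35  0.1   1.96] | 0.0 0.0 [-0.4  -0.12  0.3   2.13  0.02  0.43  1.6 ]
0.0 55 0.0 0.0 [-0.36 -0.03  0.28  2.32 -0.11  0.23  1.73] | 0.0 0.0 [-0.37 -0.08  0.28  2.06 -0.    0.55  1.62]
0.0 60 0.0 0.0 [-0.33 -0.    0.25  2.26 -0.08  0.36  1.69] | 0.0 0.0 [-0.35 -0.04  0.26  1.99 -0.02  0.67  1.62]
0.0 65 0.0 0.0 [-0.31  0.03  0.23  2.19 -0.06  0.48  1.67] | 0.0 0.0 [-0.33  0.01  0.25  1.91 -0.03  0.79  1.63]
0.06 25 65.5 65.5 [ 1.12  0.63 -1.43  2.38  2.39  0.64 -0.43] | 0.0 0.0 [ 0.94 -0.16 -1.11  2.38  3.23  0.3  -1.8 ]
0.06 35 34.8 34.8 [ 1.16  0.31 -1.43  2.38  2.16  0.35 -0.46] | 0.0 0.0 [-0.3  -0.16  0.05  2.32  1.37  0.11  0.14]
0.06 45 4.7 4.7 [ 1.21  0.09 -1.43  2.38  1.78  0.13 -0.22] | 0.0 0.0 [-
[... 599 characters left out ...]
9  0.17 -1.13]
-0.1 35 42.5 4.0 [ 1.64  0.56 -1.43  2.38  2.86  0.2  -0.64] | 0.0 0.0 [-1.05 -0.37  1.15  2.28  0.42  0.1   1.54]
-0.1 45 15.6 5.5 [ 1.51  0.26 -1.31  2.28 -0.58  0.1   2.56] | 0.0 0.0 [-0.54 -0.11  0.69  2.15 -0.43  0.35  2.22]
-0.1 50 0.0 0.0 [ 1.19  0.14 -1.    2.26 -0.67  0.18  2.56] | 0.0 0.0 [-0.32 -0.06  0.47  2.07 -0.35  0.47  2.12]
-0.1 55 0.0 0.0 [-0.07  0.05  0.26  2.25 -0.66  0.32  2.47] | 0.0 0.0 [-0.25 -0.02  0.39  2.   -0.27  0.58  2.03]
-0.1 60 0.0 0.0 [-0.09  0.07  0.26  2.19 -0.43  0.41  2.22] | 0.0 0.0 [-0.21  0.02  0.35  1.93 -0.22  0.7   1.97]
-0.1 65 0.0 0.0 [-0.1   0.09  0.26  2.13 -0.29  0.52  2.08] | 0.0 0.0 [-0.18  0.06  0.32  1.86 -0.18  0.81  1.92]
```

```bash
cat > lip.py <<'E'
from h import *
def bottom_edge(g,u0,v0,u1,v1,w=6,n=40):
    pts=[]
    for u in np.linspace(u0,u1,n):
        u=int(round(u));vm=v0+(v1-v0)*(u-u0)/(u1-u0)
        vs=np.arange(int(vm-w),int(vm+w)+1);col=g[vs[0]:vs[-1]+1,u].astype(float)
        dd=np.diff(col);i=dd.argmin()
        if dd[i]<-15:
            j=slice(max(i-1,0),i+2);wt=-np.minimum(dd[j],0);pts.append((u,(vs[:-1][j]*wt).sum()/wt.sum()+.5))
    pts=np.array(pts);k=np.polyfit(pts[:,0],pts[:,1],1)
    for _ in range(3):
        r=pts[:,1]-np.polyval(k,pts[:,0]);ok=abs(r)<1; k=np.polyfit(pts[ok,0],pts[ok,1],1)
    return k,ok.sum(),len(pts)
def line3(kt,ts,ks,ss):
    ns=[]
    for n,k,(a,b) in(("top",kt,ts),("side",ks,ss)):
        o,d1=ray(n,a,np.polyval(k,a));_,d2=ray(n,b,np.polyval(k,b))
        m=np.cross(d1,d2);m/=np.linalg.norm(m);ns.append((m,m@o))
    A=np.array([x[0] for x in ns]);b=np.array([x[1] for x in ns])
    dr=np.cross(*A);dr/=np.linalg.norm(dr);dr*=np.sign(dr[1])
    return lambda y:(lambda p:p+dr*(y-p[1])/dr[1])(np.linalg.lstsq(A,b,rcond=None)[0]),dr
E
python3 - <<'E'
from lip import *
gt=cv2.cvtColor(cv2.imread("pics/top0.png"),cv2.COLOR_BGR2GRAY);gs=cv2.cvtColor(cv2.imread("pics/side0.png"),cv2.COLOR_BGR2GRAY)
kt=bottom_edge(gt,250,175,364,161.8,5);print(kt)
for a in(((300,199.5),(366,248.5)),):
  ks=bottom_edge(gs,a[0][0],a[0][1],a[1][0],a[1][1],5);print(ks)
L,d=line3(kt[0],(250,364),ks[0],(300,366))
print(d,np.degrees(np.arctan2(-d[0],d[1])),np.degrees(np.arcsin(d[2])));
for y in(-.16,0,.16):print(L(y))
v=cv2.imread("pics/side0.png");
v=cv2.resize(v[150:270,280:400],None,fx=5,fy=5,interpolation=cv2.INTER_CUBIC)
f=lambda u:(int((u-280+.5)*5),int((np.polyval(ks[0],u)-150+.5)*5))
cv2.line(v,f(285),f(372),(0,0,255),1);cv2.imwrite("pics/ls.png",v)
E
```

```text
(array([-1.22367078e-01,  2.06479440e+02]), np.int64(40), 40)
(array([ 0.69123114, -3.73996671]), np.int64(40), 40)
[-0.13770888  0.99044635  0.00723193] 7.915498943385462 0.41436267325806186
[ 0.58249704 -0.16        0.13012159]
[0.56025109 0.         0.13128986]
[0.53800514 0.16       0.13245813]
```

View pics/ls.png

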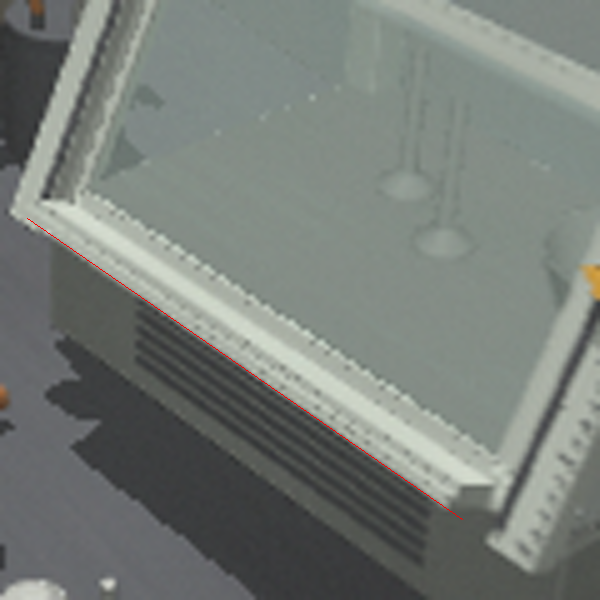

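The red line lies along the lip's front lower edge (side view (300,204) to (366,249)), and the triangulated edge is level with a yaw of 7.9°. Now I'll plan the approach with the tool pitched 55° down.

```bash
sed -i 's/deg2rad(7.5)/deg2rad(7.9)/' ik.py; cat > plan.py <<'E'
from ik import *
import sys
np.set_printoptions(precision=3,suppress=True)
E0=np.array([.5603,0,.1313])
PD=np.deg2rad(56)
d=np.cos(PD)*fw-np.sin(PD)*up
low,Rt=pose(E0-.014*zs,PD,.025)
A=low-.08*d
high,_=pose(E0+.130*zs,PD,.025)
def delta(s,P,Rg):
    r=R.from_quat(s["eef_rot"]); return r.inv().apply(P-s["ee_pos"]),np.degrees((r.inv()*Rg).as_rotvec())
E
python3 - <<'E'
from plan import *
from bench import read_state
s=read_state();r=R.from_quat(s["eef_rot"]);q=s["joint_positions"]
z=r.as_matrix()[:,2];print("pitch now",np.degrees(np.arcsin(-z[2])),"yaw",np.degrees(np.arctan2(z[1],z[0])))
print("A",A,"low",low,"tip low",low+.017*d,"high",high)
print("to A",*delta(s,A,Rt))
from scipy.spatial.transform import Slerp
def walk(P0,R0,P1,R1,q,n=8):
    sl=Slerp([0,1],R.concatenate([R0,R1]))
    for t in np.linspace(0,1,n+1):
        q,e,a=ik(P0+(P1-P0)*t,sl(t),q,.005); print(round(t,2),q,round(e*1000,1),round(np.degrees(a),1))
    return q
M=s["ee_pos"]+[0.03,0,-.03]
q=walk(s["ee_pos"],r,A,Rt,q);print();q=walk(A,Rt,low,Rt,q,3);print();walk(low,Rt,high,Rt,q,4)
E
```

```text
pitch now 54.17196262453085 yaw 9.047736796444875
A [ 0.507 -0.007  0.173] low [ 0.551 -0.001  0.107] tip low [0.56  0.    0.093] high [0.611 0.007 0.237]
to A [ 0.055 -0.039  0.117] [0.664 1.825 0.484]
0.0 [-0.364 -0.495  0.152  2.224  0.142  0.786  1.446] 0.0 0.0
0.12 [-0.365 -0.476  0.169  2.243  0.142  0.75   1.457] 0.0 0.0
0.25 [-0.366 -0.454  0.186  2.261  0.142  0.713  1.468] 0.0 0.0
0.38 [-0.368 -0.431  0.205  2.279  0.14   0.675  1.48 ] 0.0 0.0
0.5 [-0.371 -0.405  0.225  2.294  0.137  0.636  1.493] 0.0 0.0
0.62 [-0.375 -0.377  0.246  2.309  0.132  0.597  1.509] 0.0 0.0
0.75 [-0.381 -0.347  0.268  2.321  0.125  0.557  1.526] 0.0 0.0
0.88 [-0.388 -0.315  0.293  2.333  0.114  0.515  1.547] 0.0 0.0
1.0 [-0.398 -0.28   0.321  2.343  0.099  0.474  1.572] 0.0 0.0

0.0 [-0.398 -0.28   0.321  2.343  0.099  0.474  1.572] 0.0 0.0
0.33 [-0.423 -0.202  0.354  2.339  0.059  0.401  1.607] 0.0 0.0
0.67 [-0.453 -0.121  0.393  2.331 -0.011  0.33   1.669] 0.0 0.0
1.0 [-0.472 -0.035  0.421  2.319 -0.14   0.266  1.785] 0.0 0.0

0.0 [-0.472 -0.035  0.421  2.319 -0.14   0.266  1.785] 0.0 0.0
0.25 [-0.46  -0.063  0.4    2.257 -0.067  0.351  1.711] 0.0 0.0
0.5 [-0.456 -0.079  0.389  2.192 -0.033  0.432  1.675] 0.0 0.0
0.75 [-0.456 -0.087  0.382  2.122 -0.017  0.508  1.655] 0.0 0.0
1.0 [-0.458 -0.087  0.38   2.049 -0.01   0.582  1.646] 0.0 0.0
```

Call:
send_rows([
  [0.13,0.37,0.1,0.009,-0.0065,0.0195,1],
  [0.13,0.37,0.1,0.009,-0.0065,0.0195,1],
  [0.13,0.37,0.1,0.009,-0.0065,0.0195,1],
  [0.13,0.37,0.1,0.009,-0.0065,0.0195,1],
  [0.13,0.37,0.1,0.009,-0.0065,0.0195,1],
  [0,0,0,0.01,-0.0065,0.0195,1],
  [0,0,0,0,0,0,1],
  [0,0,0,0,0,0,1],
  [0,0,0,0,0,0,1],
  [0,0,0,0,0,0,1],
])

```text
time: 8.3
ee_pos: [0.5136, -0.0033, 0.1836]
eef_rot: [-0.069, 0.952, 0.023, 0.297]
ft_force: [-0.1, 0.1, -0.3]
width: 0.0003
```

```bash
python3 add.py; cat > see.py <<'E'
import sys
from h import *
k=sys.argv[1]
for n in ("side","top"):
    p,d=camera(n); np.save(f"pics/{n}{k}.npy",d); cv2.imwrite(f"pics/{n}{k}.png",p)
a=cv2.imread(f"pics/side{k}.png")[120:320,230:440];b=cv2.imread(f"pics/top{k}.png")[60:260,215:415]
cv2.imwrite(f"pics/v{k}.png",cv2.resize(np.hstack([a,b]),(800,390),interpolation=cv2.INTER_CUBIC))
E
python3 see.py 3; python3 - <<'E'
from plan import *
from bench import read_state
s=read_state();print(s["ee_pos"],s["ft_force"]);print("A",*delta(s,A,Rt));print("low",*delta(s,low,Rt))
E
```

```text
8.3 [-0.427, -0.286, 0.34, 2.326, 0.107, 0.485, 1.566] [ 0.5136 -0.0033  0.1836] [-0.0693  0.9522  0.0226  0.2966]
[ 0.514 -0.003  0.183] [-0.037 -0.144 -0.588]
A [ 0.012 -0.003  0.004] [0.34  0.617 0.311]
low [ 0.013 -0.003  0.084] [0.34  0.617 0.311]
```

View pics/v3.png

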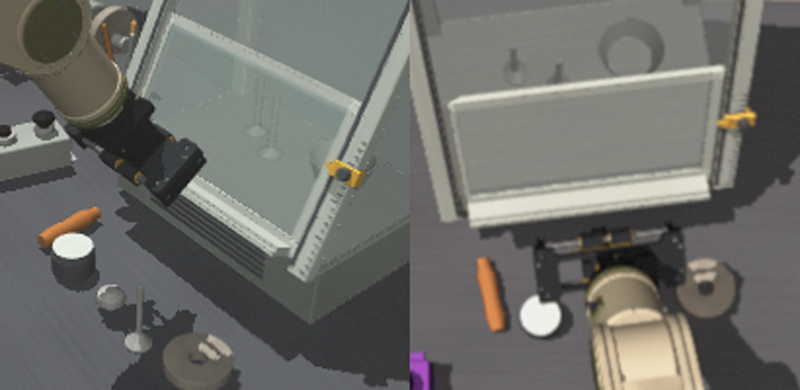

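The tool stands before the lip, clear of the bench things. I'll correct the offset, then slide in beneath the lip.

Call:
send_rows([
  [0.3,0.6,0.3,0.012,-0.003,0,1],
  [0,0,0,0.003,0,0,1],
  [0,0,0,0,0,0.01,1],
  [0,0,0,0,0,0.01,1],
  [0,0,0,0,0,0.01,1],
  [0,0,0,0,0,0.01,1],
  [0,0,0,0,0,0,1],
  [0,0,0,0,0,0,1],
  [0,0,0,0,0,0,1],
  [0,0,0,0,0,0,1],
])

```text
time: 9.4
ee_pos: [0.5245, -0.0057, 0.1378]
eef_rot: [-0.066, 0.954, 0.019, 0.291]
ft_force: [-0.1, 1.2, -0.5]
width: 0.0006
```

```bash
python3 - <<'E'
from plan import *
from bench import read_state
s=read_state();print(s["ee_pos"],s["ft_force"],s["joint_positions"]);print("A",*delta(s,A,Rt));print("low",*delta(s,low,Rt))
E
```

```text
[ 0.525 -0.006  0.138] [-0.123  1.214 -0.458] [-0.462 -0.174  0.398  2.348  0.054  0.363  1.614]
A [-0.005  0.001 -0.039] [-0.079 -0.064 -0.009]
low [-0.005  0.001  0.041] [-0.079 -0.064 -0.009]
```

Call:
send_rows([
  [0,0,0,-0.001,0.001,0.01,1],
  [0,0,0,-0.001,0,0.01,1],
  [0,0,0,-0.001,0,0.01,1],
  [0,0,0,0,0,0.01,1],
  [0,0,0,0,0,0,1],
  [0,0,0,0,0,0,1],
  [0,0,0,0,0,0,1],
  [0,0,0,0,0,0,1],
  [0,0,0,0,0,0,1],
  [0,0,0,0,0,0,1],
])

```text
time: 10.4
ee_pos: [0.5508, -0.0014, 0.11]
eef_rot: [-0.065, 0.953, 0.021, 0.295]
ft_force: [-0.8, 0.4, 0.1]
width: 0.0007
```

```bash
python3 see.py 4; python3 - <<'E'
from plan import *
from bench import read_state
s=read_state();print(s["ee_pos"],s["ft_force"],s["joint_positions"]);print("low",*delta(s,low,Rt));print("high",*delta(s,high,Rt))
E
```

```text
[ 0.551 -0.001  0.11 ] [ 0.149 -0.255 -0.229] [-0.531 -0.05   0.479  2.325 -0.111  0.265  1.759]
low [0.002 0.    0.003] [-0.014  0.361 -0.119]
high [-0.122  0.    -0.071] [-0.014  0.361 -0.119]
```

View pics/v4.png

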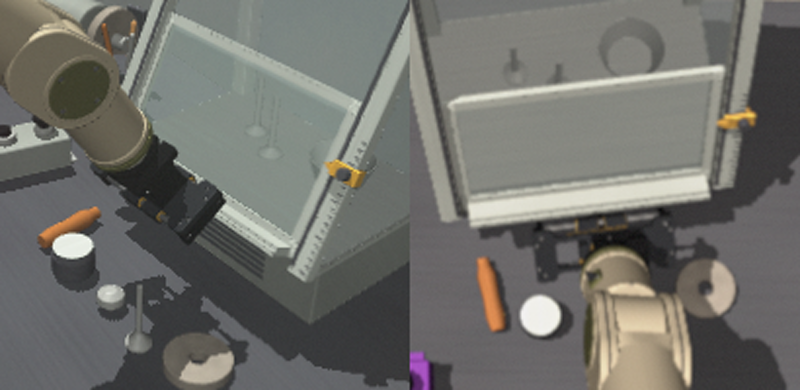

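Call:
send_rows([
  [0,0,0,-0.0043,0,-0.0025,1],
  [0,0,0,-0.0043,0,-0.0025,1],
  [0,0,0,-0.0043,0,-0.0025,1],
  [0,0,0,-0.0043,0,-0.0025,1],
  [0,0,0,-0.0043,0,-0.0025,1],
  [0,0,0,-0.0043,0,-0.0025,1],
  [0,0,0,-0.0043,0,-0.0025,1],
  [0,0,0,-0.0043,0,-0.0025,1],
  [0,0,0,0,0,0,1],
  [0,0,0,0,0,0,1],
])

```text
time: 11.5
ee_pos: [0.5674, 0.0009, 0.1472]
eef_rot: [-0.065, 0.954, 0.02, 0.292]
ft_force: [-3.1, -1.0, -1.7]
width: 0.0003
```

```bash
python3 see.py 5; python3 - <<'E'
from plan import *
from bench import read_state
s=read_state();print(s["ee_pos"],s["ft_force"],s["joint_positions"]);print("low",*delta(s,low,Rt));print("high",*delta(s,high,Rt))
E
```

```text
[0.567 0.001 0.147] [-1.579 -0.53   0.021] [-0.516 -0.08   0.453  2.252 -0.032  0.37   1.679]
low [0.036 0.    0.024] [-0.018  0.063 -0.121]
high [-0.087  0.    -0.05 ] [-0.018  0.063 -0.121]
```

View pics/v5.png

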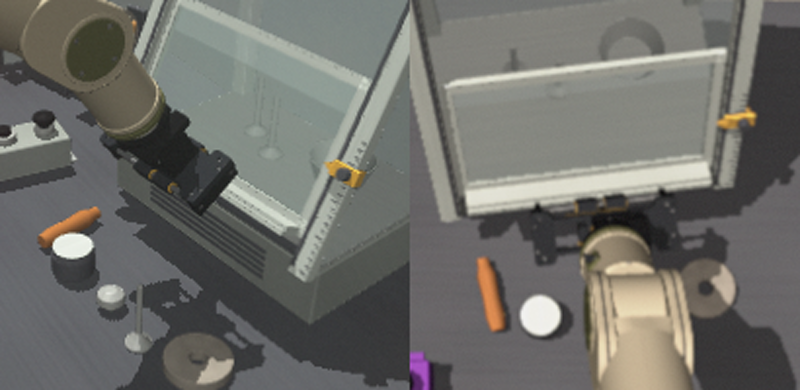

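The lip is rising with the fingers: in the top view its edge has moved up. I'll keep pushing.

Call:
send_rows([
  [0,0,0,-0.007,0,-0.004,1],
  [0,0,0,-0.007,0,-0.004,1],
  [0,0,0,-0.007,0,-0.004,1],
  [0,0,0,-0.007,0,-0.004,1],
  [0,0,0,-0.007,0,-0.004,1],
  [0,0,0,-0.007,0,-0.004,1],
  [0,0,0,-0.007,0,-0.004,1],
  [0,0,0,-0.007,0,-0.004,1],
  [0,0,0,0,0,0,1],
  [0,0,0,0,0,0,1],
])

```text
time: 12.6
ee_pos: [0.5966, 0.0048, 0.2097]
eef_rot: [-0.065, 0.955, 0.02, 0.29]
ft_force: [-4.6, -0.3, -0.7]
width: 0.0007
```

```bash
python3 see.py 6; python3 - <<'E'
from plan import *
from bench import read_state
s=read_state();print(s["ee_pos"],s["ft_force"],s["joint_positions"]);print("low",*delta(s,low,Rt));print("high",*delta(s,high,Rt))
E
```

```text
[0.597 0.005 0.21 ] [-2.983  0.34  -0.658] [-0.514 -0.098  0.437  2.117  0.003  0.524  1.637]
low [ 0.096 -0.     0.06 ] [ 0.002 -0.148 -0.154]
high [-0.028  0.    -0.015] [ 0.002 -0.148 -0.154]
```

View pics/v6.png

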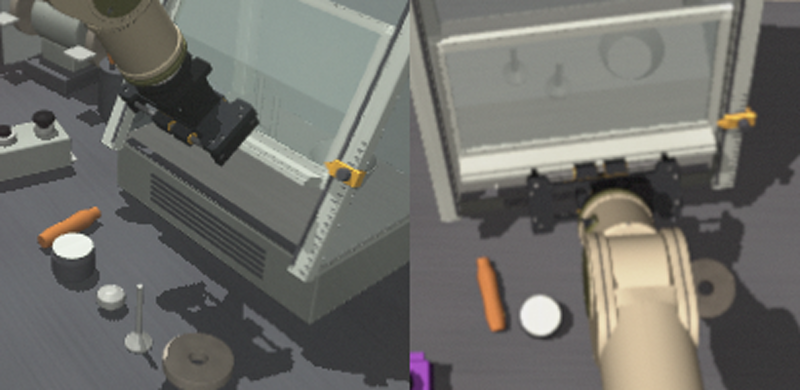

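```bash
cat > crop.py <<'E'
import sys,cv2,numpy as np
k=sys.argv[1]
s=cv2.imread(f"pics/side{k}.png")[185:235,360:425];t=cv2.imread(f"pics/top{k}.png")[100:150,335:400]
f=lambda i:cv2.resize(i,None,fx=6,fy=6,interpolation=cv2.INTER_CUBIC)
cv2.imwrite(f"pics/c{k}.png",np.hstack([f(s),f(t)]))
E
python3 crop.py 6
```

```text
(no output)
```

View pics/c6.png

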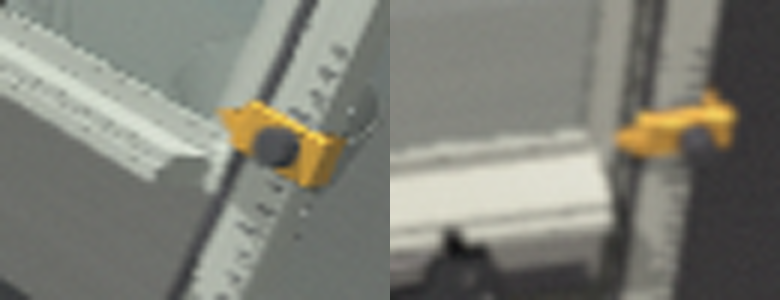

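```bash
cat > gap.py <<'E'
from h import *
from plan import zs
def gap(t,s,tt=(372.8,123.0),ts=(396.5,203.8)):
    a,e=tri(t,s);b,f=tri(tt,ts);return a.round(4),b.round(4),"res mm",round(e*1e3,1),round(f*1e3,1),"lip-tip along slope mm",round((a-b)@zs*1e3,1)
E
python3 - <<'E'
from gap import *
print(gap((368.3,161.3),(369.5,250.7)))
print(gap((372,137.7),(385.3,215.5)))
E
```

```text
(array([ 0.585, -0.161,  0.129]), array([ 0.658, -0.154,  0.239]), 'res mm', np.float64(3.3), np.float64(1.1), 'lip-tip along slope mm', np.float64(-130.3))
(array([ 0.625, -0.156,  0.217]), array([ 0.658, -0.154,  0.239]), 'res mm', np.float64(1.4), np.float64(1.1), 'lip-tip along slope mm', np.float64(-33.7))
```

Call:
send_rows([
  [0,0,0,-0.004,0,-0.0023,1],
  [0,0,0,-0.004,0,-0.0023,1],
  [0,0,0,-0.004,0,-0.0023,1],
  [0,0,0,-0.003,0,-0.0017,1],
  [0,0,0,-0.003,0,-0.0017,1],
  [0,0,0,-0.002,0,-0.0012,1],
  [0,0,0,-0.002,0,-0.0012,1],
  [0,0,0,0,0,0,1],
  [0,0,0,0,0,0,1],
  [0,0,0,0,0,0,1],
])

```text
time: 13.7
ee_pos: [0.6077, 0.0063, 0.2335]
eef_rot: [-0.065, 0.955, 0.02, 0.289]
ft_force: [-5.0, 0.3, -1.5]
width: -0.0002
```

```bash
python3 see.py 7;python3 crop.py 7; python3 - <<'E'
from plan import *
from bench import read_state
s=read_state();print(s["ee_pos"],s["ft_force"]);print("high",*delta(s,high,Rt))
E
```

```text
[0.608 0.006 0.233] [-5.014 -0.653  0.68 ]
high [-0.005  0.    -0.001] [ 0.008 -0.352 -0.158]
```

View pics/c7.png

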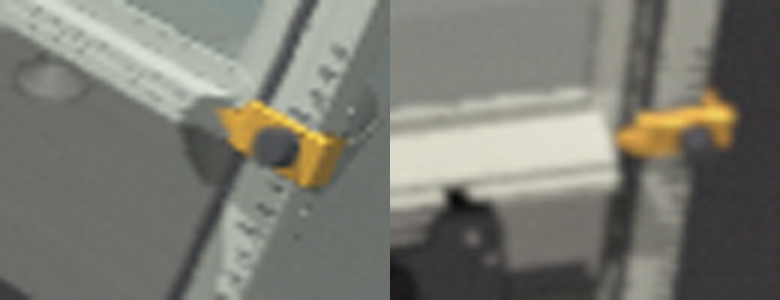

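```bash
python3 - <<'E'
from gap import *
print(gap((372.5,130.7),(390,205.3)))
from lip import *
for k,a,b in (("7",((345,134),(368,131.3)),((368,194),(388,204))),("6",((340,142),(370,138)),((362,203),(384,214.5)))):
    gt=cv2.cvtColor(cv2.imread(f"pics/top{k}.png"),cv2.COLOR_BGR2GRAY);gs=cv2.cvtColor(cv2.imread(f"pics/side{k}.png"),cv2.COLOR_BGR2GRAY)
    kt=bottom_edge(gt,*a[0],*a[1],4,20);ks=bottom_edge(gs,*b[0],*b[1],5,20)
    L,d=line3(kt[0],(a[0][0],a[1][0]),ks[0],(b[0][0],b[1][0]))
    tip=tri((372.8,123.0),(396.5,203.8))[0]
    print(k,kt,ks,d,L(-.155),(L(-.155)-tip)@zs*1e3)
E
```

```text
(array([ 0.637, -0.153,  0.24 ]), array([ 0.658, -0.154,  0.239]), 'res mm', np.float64(2.4), np.float64(1.1), 'lip-tip along slope mm', np.float64(-7.1))
7 (array([ -0.112, 172.056]), np.int64(17), 20) (array([  0.576, -18.95 ]), np.int64(20), 20) [-0.128  0.992 -0.   ] [ 0.638 -0.155  0.24 ] -6.866084268614122
6 (array([ -0.126, 183.623]), np.int64(19), 20) (array([  0.6, -15.8]), np.int64(18), 20) [-0.145  0.989  0.013] [ 0.627 -0.155  0.216] -33.3106816754353
```

Call:
send_rows([
  [0,0,0,-0.0015,0,-0.0009,1],
  [0,0,0,-0.0015,0,-0.0009,1],
  [0,0,0,-0.0015,0,-0.0009,1],
  [0,0,0,-0.0012,0,-0.0007,1],
  [0,0,0,0,0,0,1],
  [0,0,0,0,0,0,1],
  [0,0,0,0,0,0,1],
  [0,0,0,0,0,0,1],
  [0,0,0,0,0,0,1],
  [0,0,0,0,0,0,1],
])

```text
time: 14.8
ee_pos: [0.6108, 0.0067, 0.2401]
eef_rot: [-0.065, 0.955, 0.02, 0.289]
ft_force: [-4.4, -0.6, -1.1]
width: 0.0005
```

```bash
python3 see.py 8;python3 crop.py 8; python3 - <<'E'
from plan import *
from bench import read_state
s=read_state();print(s["ee_pos"],s["ft_force"]);print("high",*delta(s,high,Rt))
E
```

```text
[0.611 0.007 0.24 ] [-4.274 -1.09  -0.52 ]
high [0.001 0.    0.003] [ 0.011 -0.362 -0.158]
```

View pics/c8.png

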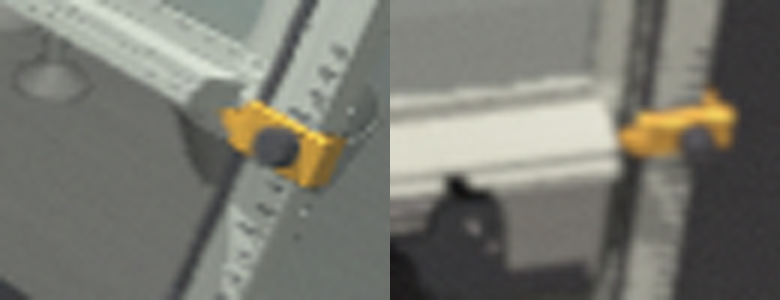

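```bash
cat > meas.py <<'E'
from gap import *
from lip import *
import sys
k=sys.argv[1]
a=((345,132),(368,129.5));b=((368,191),(389,201.5))
gt=cv2.cvtColor(cv2.imread(f"pics/top{k}.png"),cv2.COLOR_BGR2GRAY);gs=cv2.cvtColor(cv2.imread(f"pics/side{k}.png"),cv2.COLOR_BGR2GRAY)
if len(sys.argv)>2: a=((270,142),(368,129.5))
kt=bottom_edge(gt,*a[0],*a[1],4,20);ks=bottom_edge(gs,*b[0],*b[1],5,20)
L,d=line3(kt[0],(a[0][0],a[1][0]),ks[0],(b[0][0],b[1][0]))
tip=tri((372.8,123.0),(396.5,203.8))[0]
print(k,kt,ks,d,L(-.155),(L(-.155)-tip)@zs*1e3)
E
python3 meas.py 8; python3 -c "
from gap import *
print(gap((372.7,129),(391.3,202.5)))"
```

```text
8 (array([ -0.109, 168.992]), np.int64(17), 20) (array([  0.566, -18.715]), np.int64(20), 20) [-0.123  0.992 -0.006] [ 0.641 -0.155  0.247] 0.6471589575004097
(array([ 0.64 , -0.153,  0.247]), array([ 0.658, -0.154,  0.239]), 'res mm', np.float64(3.1), np.float64(1.1), 'lip-tip along slope mm', np.float64(0.1))
```

```bash
python3 - <<'E'
from plan import *
from bench import read_state
s=read_state();q=s["joint_positions"];r=R.from_quat(s["eef_rot"]);P=s["ee_pos"]
print(q)
for sh in ([.013,0,.0075],[.013,0,-.03],[.013,0,-.07],[.013,0,-.10]):
    q,e,a=ik(P+r.apply(sh),r,q,.005);print(sh,P+r.apply(sh),q,e,a)
E
```

```text
[-0.516 -0.096  0.435  2.045  0.005  0.598  1.632]
[0.013, 0, 0.0075] [0.604 0.006 0.227] [-0.515 -0.098  0.435  2.076  0.006  0.568  1.633] 1.2561063706422099e-09 7.476684181924906e-09
[0.013, 0, -0.03] [0.584 0.003 0.258] [-0.495 -0.184  0.397  2.076  0.066  0.649  1.583] 6.91701375319377e-09 3.273379309152286e-08
[0.013, 0, -0.07] [ 0.562 -0.     0.291] [-0.475 -0.267  0.359  2.067  0.106  0.739  1.55 ] 5.5099797671933704e-09 2.089958123548537e-08
[0.013, 0, -0.1] [ 0.545 -0.002  0.316] [-0.462 -0.324  0.333  2.055  0.125  0.807  1.533] 3.489133749209417e-09 1.089628600777426e-08
```

Call:
send_rows([
  [0,0,0,0.005,0,0.003,1],
  [0,0,0,0.005,0,0.003,1],
  [0,0,0,0.004,0,0.002,1],
  [0,0,0,0,0,0,1],
  [0,0,0,0,0,-0.015,1],
  [0,0,0,0,0,-0.02,1],
  [0,0,0,0,0,-0.02,1],
  [0,0,0,0,0,-0.02,1],
  [0,0,0,0,0,0,1],
  [0,0,0,0,0,0,1],
])

```text
time: 15.9
ee_pos: [0.5632, 0.0002, 0.2917]
eef_rot: [-0.065, 0.954, 0.02, 0.293]
ft_force: [-0.2, 0.8, -0.6]
width: 0.0004
```

```bash
python3 see.py 9;python3 crop.py 9; python3 meas.py 9; python3 -c "
from bench import *
s=read_state();print(s['ee_pos'],s['ft_force'])"
```

```text
9 (array([ -0.124, 174.392]), np.int64(19), 20) (array([  0.567, -19.001]), np.int64(20), 20) [-0.143  0.99   0.009] [ 0.642 -0.155  0.247] 0.4436267245260866
[5.63211432e-01 1.07025512e-04 2.91193498e-01] [ 0.21270137  0.66497752 -0.25929053]
```

View pics/c9.png

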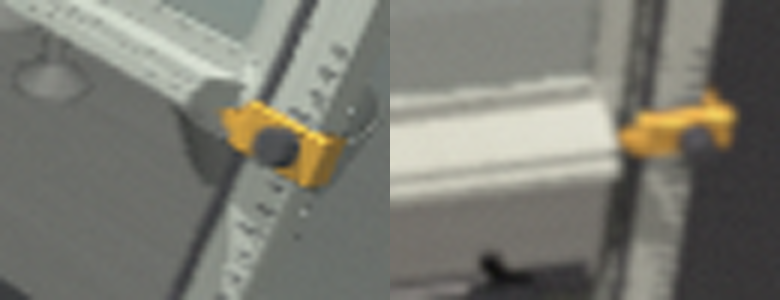

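View pics/v9.png

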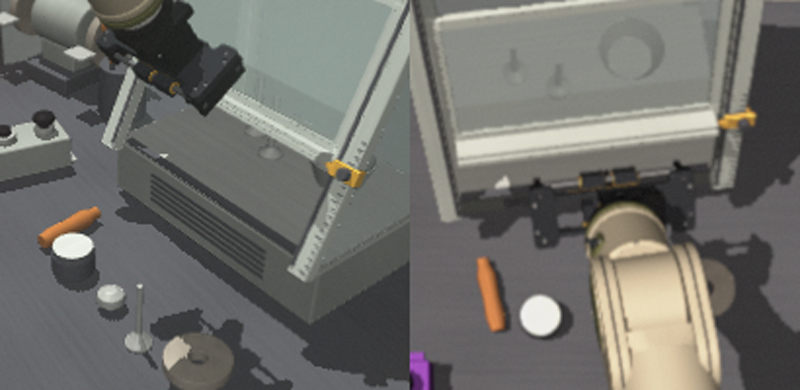

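The window stayed where it was left: the lip's lower edge measures 0.4 mm above the pointer, with nothing on the bench disturbed. I'll back off a little more, look once more and hand in.

Call:
send_rows([
  [0,0,0,0,0,-0.015,1],
  [0,0,0,0,0,-0.015,1],
  [0,0,0,0,0,0,1],
  [0,0,0,0,0,0,1],
  [0,0,0,0,0,0,1],
  [0,0,0,0,0,0,1],
  [0,0,0,0,0,0,1],
  [0,0,0,0,0,0,1],
  [0,0,0,0,0,0,1],
  [0,0,0,0,0,0,1],
])

```text
time: 17.0
ee_pos: [0.5466, -0.0015, 0.3086]
eef_rot: [-0.065, 0.955, 0.019, 0.288]
ft_force: [0.3, 0.0, 0.0]
width: 0.0003
```

```bash
python3 see.py 10; python3 meas.py 10; python3 -c "
from bench import *
import numpy as np
s=read_state();print(s['time'],s['ee_pos'],s['ft_force'],abs(s['joint_vel']).max())
close_job()"
```

```text
10 (array([ -0.128, 175.662]), np.int64(20), 20) (array([  0.568, -19.48 ]), np.int64(20), 20) [-0.148  0.989  0.014] [ 0.642 -0.155  0.246] 0.30944584838908834
17.1 [ 0.54664798 -0.001513    0.30872471] [0.31735113 0.25731279 0.38377218] 0.002501931506440158
the job is handed in; nothing more can be done
```

The cabinet is ready and the job is handed in, after about 17 s of the 67 s allowed. I got no verdict back, so this rests on my own checks.

- **Start button:** I pressed the flat start button on the grey box until it bottomed out, at about 27 N with the fingertips 6 mm below its rest height. The next picture showed both buttons standing out.
- **Window:** I pushed it up from beneath the lip with the closed fingers, tool pitched about 55° down, in stages with a camera check at each. The fingers stayed below the lip the whole time, so it was never pinched. Then I withdrew the hand down and out.
- **Last checks:** The lip's lower edge measured 0.3 mm above the pointer tip along the slope, and it had not moved after the hand left. The camera calibration is good to about 2 mm. Wrist force was about zero and the arm was still. In the pictures the pointer and the bench tools looked unmoved; I did not measure their positions again.
- **What disagreed:** The top and side views differed by about 7 mm on where the start button was, so I aimed between them and the press was good. The lip and pointer readings from the two views agreed to within 1–3 mm.

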